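# Dress the sprung graphite marver with the wide lapping block

## Robot

A 6-joint arm with a two-finger parallel gripper is mounted at the origin on the work surface. World frame = base frame: x ahead of the robot, y to its left, z up, the work surface at z = 0. Lengths are in mm, angles in rad, forces in N, time in s.
With the tool pointing down it reaches from about 350 to 875 mm from the base axis. Payload 4.2 kg.
Tool frame: the origin (TCP) lies at the very end of the fingers, on their centre line; the grasp point (between the pads) lies 19 mm behind it; z points along the fingers, y is the line along which they close (so a half turn about z gives the same grasp; the last joint's range is limited). The gripper opens to 85 mm and grips with 20 to 120 N. Pads are 22 mm wide; open, the fingers measure 114 mm over their backs; the gripper's body (76 mm by 85 mm) begins 54 mm behind the grasp point. The pads swing forward as they close: fully open they stand 13 mm farther back than shut.
Start: joints at [1.401, 0.385, 0.008, 0, -1.194, -0.259], TCP at [259.829, 568.408, 231.312] pointing down, gripper open.
Joint ranges: [-3.14, 3.14], [-1.21, 2.06], [-1.07, 1.41], [-3.16, 2.05], [-2.99, -0.16], [-3.1, 3.1]. Speed limits (rad/s): [2.79, 2.79, 3.14, 3.14, 3.14, 3.14].

## Interface

Orientations are given as a unit quaternion [x, y, z, w].
In Python, from bench import arm gives the robot as it stands. The module is installed in compiled form; this text tells all that it offers.
- The arm moves only by the tool drive_tool, never from a script. Its argument "targets" is a list of rows, each a list of 5 numbers: the closure, from -1 (fully open) to 1 (shut), then the shift along the tool's x, y, z in mm, then the turn about the tool's z in degrees. In form: [[grip, tx, ty, tz, roll], ...]. A call has 1 to 12 rows; each row is the pose to reach, as a shift and turn from the pose commanded when the call began, along the tool's axes at that moment; what a row does not reach only later rows make up. A row lasts 1/10 s, in which the tool goes at most 50 mm and 8.59 degrees, less where a joint would pass 70% of its speed; a pose out of reach is approached as far as the arm can. A call with a gripper value outside its range is refused whole. The fingers move at their own pace and stop on an object; the grip force is fixed at half the most. Time passes only in rows, so rows that repeat a pose let the fingers close. It gives the time, the measured TCP pose, the force, the opening and the grip force at its end, in the units of the state.
- arm.read_state(): the state, without advancing time (a new reading comes with each control period).
- arm.get_image(name): name is "scene" or "top" or "wrist"; returns the picture (480x640x3 uint8, blue, green, red); there is no depth.
- arm.camera_params(name): a dict with "fov_y" (degrees; the focal length in pixels is half the picture's height over the tangent of half this angle, whatever the lens; pixels are square), "cx", "cy" (the principal point, pixels), "D" ([k1, k2, p1, p2, k3] as OpenCV has them; the pictures are not rectified), "rvec" (rotation vector, rad) and "tvec" (3), from world to camera coordinates, as OpenCV has them; the wrist camera has in their place "tool_from_camera" (4x4, takes a point from camera to tool coordinates, whose origin is the TCP and whose axes are the flange's). Camera axes: x right, y down, z forward; pixel columns grow to the right and rows downward; lengths in mm; the calibration is good to about 2 mm. A picture is of the moment at which its call begins: read the wrist's pose just before it. camera_params takes no time and is no camera call.
- arm.job_done(): hands the job in; it is judged then, once.
The state is a dict: "clock": time; "joints": joint angles; "joint_vel": joint speeds; "joint_efforts": joint torques, N m; "position": TCP position; "ee_rot": TCP orientation; "contact_force": force on the tool from outside, world axes, zero at the start; "wrist_torque": the same for the moment, N m; "gripper_width": finger opening in mm; "grasp_force": force on a finger pad.
Only numpy, scipy, OpenCV 4.12 (cv2) and the standard library are available. Lean on these libraries where they do the work, as an engineer would, in place of code of your own. Each camera call takes 0.05 s, during which the arm holds its last target. There are 200 camera calls.

## Task

Dress the long graphite marver plate at the glassworking bench: take the wide lapping block with the bar grip (the one about as wide as the plate), set it flat and square across the plate at the end with the two brass clamp screws, and sweep it along the middle of the plate to the other end in one stroke without lifting, pressing steadily with about 12 N. Carry the block well clear of the plate at other times, and afterwards set it down flat in the middle of the black pad.

Things in the scene. Friction and masses are not known exactly. Their poses are not given: they have to be found in the camera images.
- block: Wide lapping block, loose, 0.35 kg: grey sole and aluminium body 60 (x) by 84 (y) by 20 mm, upright wooden bar grip on top, 24 (x) by 70 mm (y), from 20 to 60 mm above the underside; pinch it along x from above. Origin: centre of the underside, z up. Not wanted, same materials: a narrow block (60 by 44 mm) and a round puck with a knob. All three and the pad change places.
- marver: Fixed: level dark graphite plate 260 (x) by 90 mm (y) sprung in a steel tray 22 mm high. Origin: tray underside centre, z up. Plate top at z 45 mm unloaded, sinks 1 mm per 1.5 N, stop at 14 mm. Two brass screws (26 mm high) on a lug beyond the +x end (robot's left): stroke starts there and runs to -x, block's x along marver's x. Good block centres: x +85 mm to -85 mm (edges flush at 100).
- pad: The black rubber pad, fixed, lying flat on the bench: 120 by 120 mm, 8 mm thick, bare on top. Origin: centre of its underside; its top is 8 mm above it.
Mind the look-alikes: they are no part of the job. Leave any blue or red look-alike of the block alone.

How it is judged (in metres and radians):
On the way, in this order (a step that is already met when the one before it is completed fails the run):
1. held block pressed on the plate with 6 to 20 N, over 65 mm from its middle at the screw end, within 18 mm of the centre line, flat within 10 and square within 12 degrees (x of block in the frame of marver above 0.065 m and y of block in the frame of marver between -0.018 and 0.018 m and contact force between block and marver between 6 and 20 N and angle between block's own z axis and vertical below 0.175 rad and angle between the x axis of block and the x axis of marver, either way round below 0.21 rad and contact force between the fingers and block above 1 N), for 0.1 s.
2. so pressed, the block passes 55 to 20 mm before the plate's middle (x of block in the frame of marver between 0.02 and 0.055 m and y of block in the frame of marver between -0.018 and 0.018 m and contact force between block and marver between 6 and 20 N and angle between block's own z axis and vertical below 0.175 rad and angle between the x axis of block and the x axis of marver, either way round below 0.21 rad and contact force between the fingers and block above 1 N), for 0.04 s.
3. so pressed, it passes the plate's middle (within 15 mm) (x of block in the frame of marver between -0.015 and 0.015 m and y of block in the frame of marver between -0.018 and 0.018 m and contact force between block and marver between 6 and 20 N and angle between block's own z axis and vertical below 0.175 rad and angle between the x axis of block and the x axis of marver, either way round below 0.21 rad and contact force between the fingers and block above 1 N), for 0.04 s.
4. so pressed, it passes 20 to 55 mm beyond the middle (x of block in the frame of marver between -0.055 and -0.02 m and y of block in the frame of marver between -0.018 and 0.018 m and contact force between block and marver between 6 and 20 N and angle between block's own z axis and vertical below 0.175 rad and angle between the x axis of block and the x axis of marver, either way round below 0.21 rad and contact force between the fingers and block above 1 N), for 0.04 s.
5. so pressed, it reaches the other end, more than 65 mm beyond the middle (x of block in the frame of marver below -0.065 m and y of block in the frame of marver between -0.018 and 0.018 m and contact force between block and marver between 6 and 20 N and angle between block's own z axis and vertical below 0.175 rad and angle between the x axis of block and the x axis of marver, either way round below 0.21 rad and contact force between the fingers and block above 1 N), for 0.04 s.
At the end, for the whole second after the job is handed in: After the stroke the wide lapping block stands on its sole on the black pad, its centre within 30 mm of the pad's centre, flat within 6 degrees, released and at rest (horizontal distance between block and pad below 0.03 m and z of block in the frame of pad between 0.004 and 0.013 m and angle between block's own z axis and vertical below 0.1 rad and contact force between block and pad above 0.5 N and linear speed of block below 0.02 m/s and contact force between the fingers and block below 0.1 N); the robot touches nothing.
It fails at once if the block is pressed or dropped on the marver with more than 35 N (contact force between block and marver above 35 N).
It fails at once if block lifted within the stroke: over the middle 100 mm of the plate it is 5 to 15 mm above the unloaded plate (carry it higher) (x of block in the frame of marver between -0.05 and 0.05 m and y of block in the frame of marver between -0.06 and 0.06 m and z of block in the frame of marver between 0.05 and 0.06 m).
It also fails if it takes over 51 s, if anything falls off the work surface, if the arm or the gripper's body presses on something with over 40 N, if the wrist force passes 120 N, or if a joint passes its speed limit or range.

## Working session

There is one attempt and no reset: what is moved stays moved. The work goes in short steps, Python scripts to look and compute and a tool call to move; the robot and the scene stay as the last step left them, time stands still between calls to the robot, and variables do not carry over. Pictures are saved under pics/ and viewed, at most 10 in all, crops included, and the job is handed in when it is done.

Besides the shell and the picture viewer there is one more tool, called after "Call:" in YAML: its name, and indented under it one key for each argument. drive_tool: Moves the arm, as the interface text tells. Its arguments: {"type":"object","properties":{"targets":{"type":"array","items":{"type":"array","items":{"type":"number"}}}},"required":["targets"]}

```bash
mkdir -p pics; cat > h.py <<'E'
import numpy as np, cv2
from bench import arm
from scipy.spatial.transform import Rotation as R
def cam(n,st=None):
    p=arm.camera_params(n); f=240/np.tan(np.radians(p["fov_y"])/2)
    K=np.array([[f,0,p["cx"]],[0,f,p["cy"]],[0,0,1]]); D=np.array(p["D"],float)
    if n=="wrist":
        T=np.eye(4); T[:3,:3]=R.from_quat(st["ee_rot"]).as_matrix(); T[:3,3]=st["position"]
        W=T@np.array(p["tool_from_camera"])
    else:
        W=np.eye(4); r=R.from_rotvec(np.ravel(p["rvec"])).as_matrix()
        W[:3,:3]=r.T; W[:3,3]=-r.T@np.ravel(p["tvec"])
    return K,D,W
def ray(c,uv,z):
    K,D,W=c; uv=np.array(uv,float).reshape(-1,1,2)
    n=cv2.undistortPoints(uv,K,D)[:,0]; d=np.c_[n,np.ones(len(n))]@W[:3,:3].T
    o=W[:3,3]; return o+d*((z-o[2])/d[:,2])[:,None]
E
python3 - <<'E'
from h import *
s=arm.read_state(); print(s)
a=arm.get_image("top"); b=arm.get_image("scene")
cv2.imwrite("pics/top.png",a); cv2.imwrite("pics/scene.png",b)
for n in("top","scene"): print(cam(n)[2][:3,3].round(), arm.camera_params(n)["fov_y"])
print(R.from_quat(s["ee_rot"]).as_matrix().round(3))
E
```

```text
{'clock': 0.0, 'joints': array([ 1.40061929e+00,  3.85558468e-01,  6.64137500e-03, -4.81565316e-04,
       -1.19399793e+00, -2.58573944e-01]), 'joint_vel': array([ 0.00077958, -0.00061965,  0.00064022, -0.001263  , -0.00114599,
        0.00336494]), 'joint_efforts': array([-1.41403842e-03, -3.92290199e+01,  1.88401294e+01,  4.18615624e+00,
       -4.53385088e-03, -2.37407811e-06]), 'position': array([259.59529823, 567.90573326, 230.2290988 ]), 'ee_rot': array([ 9.77089967e-01, -2.12823929e-01, -1.76772392e-04,  1.06819945e-03]), 'contact_force': array([ 0.32657344,  0.0742718 , -0.50367859]), 'wrist_torque': array([-0.00547085, -0.02068865, -0.02213186]), 'grasp_force': 0.0, 'gripper_width': 85.09992492246515}
[ 417.  -43. 1219.] 54.251642660909326
[1018.  237.  952.] 46.70812356712729
[[ 0.909 -0.416 -0.001]
 [-0.416 -0.909 -0.002]
 [ 0.     0.002 -1.   ]]
```

View pics/top.png

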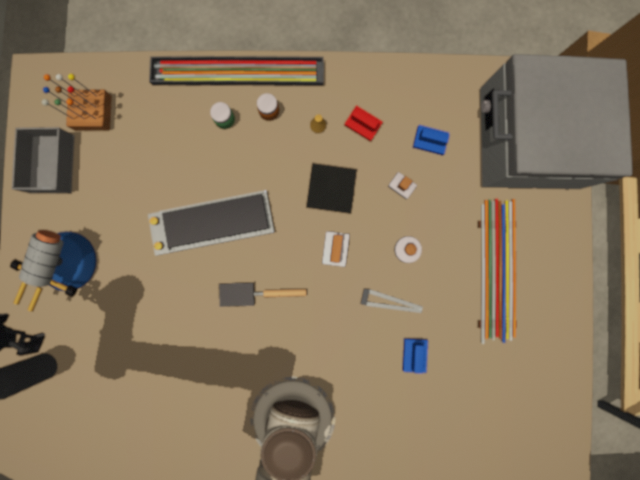

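View pics/scene.png

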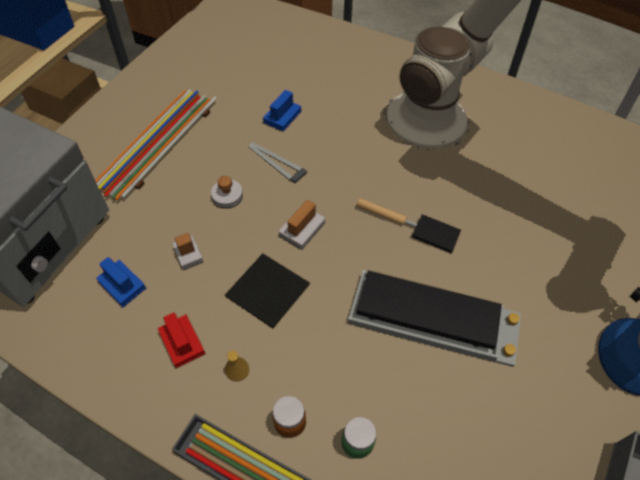

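The top view shows the wide block at about (336,249) with its orange bar grip. The pad is at (332,188). The marver is at about (212,222), with its brass screws on the left at (154,221) and (158,245). I'll measure these now.

```bash
python3 - <<'E'
from h import *
T=cv2.imread("pics/top.png"); S=cv2.imread("pics/scene.png")
def get(img,c,box,kind,z,name):
    x0,y0,x1,y1=box; p=img[y0:y1,x0:x1]; h=cv2.cvtColor(p,cv2.COLOR_BGR2HSV)
    m={"dark":h[...,2]<75,"wood":(h[...,1]>130)&(h[...,2]>90)&(h[...,0]<22),"light":(h[...,1]<60)&(h[...,2]>120),"brass":(h[...,1]>150)&(h[...,2]>120)&(h[...,0]>14)}[kind].astype(np.uint8)
    cs=sorted(cv2.findContours(m,0,1)[0],key=cv2.contourArea)[::-1][:2 if kind=="brass" else 1]
    for q in cs:
        q=cv2.convexHull(q).reshape(-1,2)+[x0,y0]
        w=ray(c,q,z)[:,:2].astype(np.float32); r=cv2.minAreaRect(w)
        b=cv2.boxPoints(r); e=max([b[1]-b[0],b[2]-b[1]],key=np.linalg.norm)
        print(name,z,"c",np.round(r[0],1),"size",np.round(r[1],1),"long axis deg",round(np.degrees(np.arctan2(e[1],e[0]))%180,1))
ct,cs=cam("top"),cam("scene")
get(T,ct,(145,188,280,258),"dark",45,"T plate"); get(S,cs,(350,265,525,365),"dark",45,"S plate")
get(T,ct,(145,205,170,258),"brass",26,"T screw"); get(S,cs,(495,300,530,365),"brass",26,"S screw")
get(T,ct,(300,155,362,220),"dark",8,"T pad"); get(S,cs,(220,250,315,330),"dark",8,"S pad")
get(T,ct,(318,226,355,272),"wood",60,"T grip"); get(S,cs,(275,195,330,250),"wood",60,"S grip")
get(T,ct,(318,226,355,272),"light",20,"T body"); get(S,cs,(275,195,330,250),"light",20,"S body")
get(T,ct,(385,168,420,200),"light",20,"T narrow")
E
```

```text
T plate 45 c [542.6 194. ] size [261.   76.9] long axis deg 86.5
S plate 45 c [515.2 201.4] size [100.9 260.2] long axis deg 101.6
T screw 26 c [510.  360.2] size [10.3 15.8] long axis deg 90.5
T screw 26 c [445.6 346.6] size [10.3 13.1] long axis deg 91.5
S screw 26 c [508.8 364.1] size [16.4 17.8] long axis deg 158.6
S screw 26 c [445.5 350.2] size [17.6 15.4] long axis deg 17.8
T pad 8 c [600.1 -96.5] size [115.5 114.2] long axis deg 82.8
S pad 8 c [601.6 -93.7] size [118.7 119.4] long axis deg 172.9
T grip 60 c [ 442.6 -107.6] size [20.3 64.8] long axis deg 173.4
S grip 60 c [ 442.9 -104.9] size [23.6 68.4] long axis deg 173.3
T body 20 c [ 442.1 -107.6] size [63.3 87.3] long axis deg 173.3
S body 20 c [442.6 -90.1] size [28.5 85. ] long axis deg 172.9
T narrow 20 c [ 607.6 -279.6] size [62.9 48.3] long axis deg 54.9
```

```bash
cat >> h.py <<'E'
def go(dst,tooly=None,st=None):
    "shift in tool axes (mm) and roll (deg) from measured pose to dst; tooly = world angle wanted of tool y (mod 180)"
    st=st or arm.read_state(); M=R.from_quat(st["ee_rot"]).as_matrix()
    d=M.T@(np.array(dst,float)-st["position"]); a=np.degrees(np.arctan2(M[1,1],M[0,1]))
    roll=None if tooly is None else -((tooly-a+90)%180-90)
    print("pos",np.round(st["position"],1),"tooly",round(a,2),"tilt",np.round(np.degrees(np.arccos(-M[2,2])),2),"-> shift",d.round(1),"roll",roll,"F",np.round(st["contact_force"],2),"w",round(st["gripper_width"],1),"g",round(st["grasp_force"],1),"t",st["clock"],"j",np.round(st["joints"],2))
E
python3 - <<'E'
from h import *
p=arm.camera_params("wrist"); print(np.array(p["tool_from_camera"]).round(2),p["fov_y"],p["D"])
go([500,200,290],83.3)
T=cv2.imread("pics/top.png");c=cam("top")
cv2.imwrite("pics/mz.png",cv2.resize(T[180:265,140:285],None,fx=5,fy=5,interpolation=cv2.INTER_CUBIC))
E
```

```text
[[  -0.     -0.96   -0.29   72.72]
 [   1.     -0.     -0.      0.63]
 [   0.     -0.29    0.96 -143.1 ]
 [   0.      0.      0.      1.  ]] 69.01613255432919 [0.00938215 0.         0.         0.         0.        ]
pos [259.6 568.  230.3] tooly -114.57 tilt 0.11 -> shift [371.7 234.8 -59.2] roll -17.874462617470783 F [-0.73  0.06 -0.26] w 85.2 g 0.0 t 0.1 j [ 1.4   0.39  0.01 -0.   -1.19 -0.26]
```

View pics/mz.png

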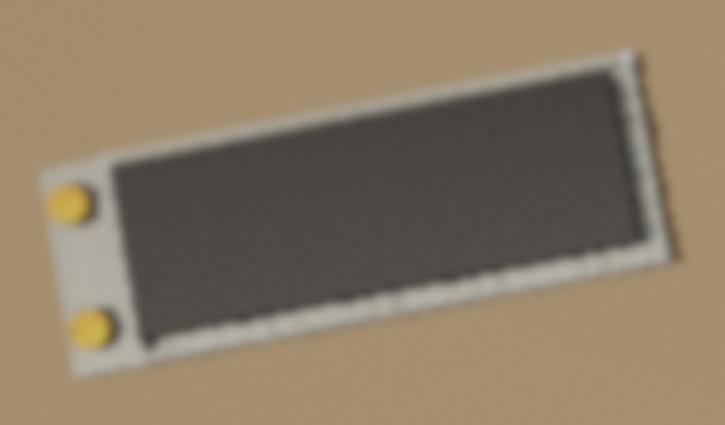

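The enlarged crop shows the plate clearly: its corners fall at about (163,213), (262,194), (269,228) and (170,249) in the full picture, with the screws on the left. I'll move over it for a wrist view.

Call:
drive_tool:
  targets:
    - [-1,372,235,-59,-18]
    - [-1,372,235,-59,-18]
    - [-1,372,235,-59,-18]
    - [-1,372,235,-59,-18]
    - [-1,372,235,-59,-18]
    - [-1,372,235,-59,-18]
    - [-1,372,235,-59,-18]
    - [-1,372,235,-59,-18]
    - [-1,372,235,-59,-18]
    - [-1,372,235,-59,-18]
    - [-1,372,235,-59,-18]
    - [-1,372,235,-59,-18]

```text
clock: 1.3
position: [499.9, 200.4, 289.8]
ee_rot: [0.998, -0.057, -0.0, 0.0]
contact_force: [-0.0, 0.2, 1.1]
gripper_width: 85.2
grasp_force: 0.0
```

```bash
python3 - <<'E'
from h import *
s=arm.read_state(); im=arm.get_image("wrist"); cv2.imwrite("pics/w1.png",im)
np.save("w1.npy",np.r_[s["position"],s["ee_rot"]])
go([443,-106,120],83.3,s)
E
```

```text
pos [499.9 200.4 289.8] tooly -96.54 tilt 0.06 -> shift [-21.5 310.8 170. ] roll 0.1610112403877224 F [-0.05  0.24  1.05] w 85.2 g 0.0 t 1.3 j [ 0.68  0.2  -0.1  -0.   -1.27  0.77]
```

View pics/w1.png

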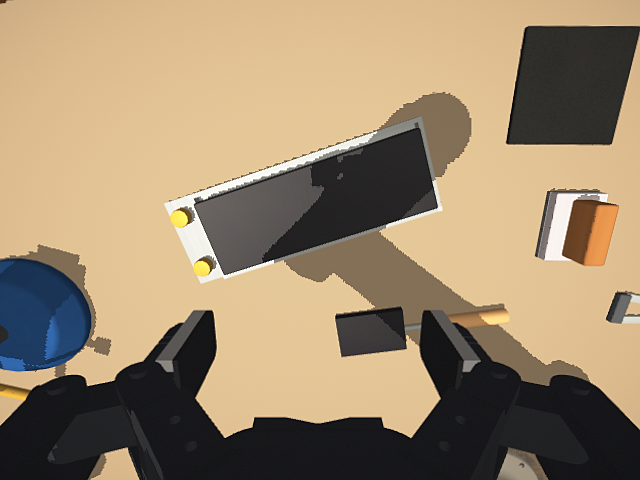

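The wrist view shows the plate top with corners near (194,200), (420,127), (438,209) and (222,275). The screws are at (180,217) and (203,267), the block's grip at (591,233) and the pad at (572,84).

```bash
python3 - <<'E'
from h import *
v=np.load("w1.npy"); st=dict(position=v[:3],ee_rot=v[3:])
def rep(img,c,box,z,name,f):
    x0,y0,x1,y1=box; h=cv2.cvtColor(img[y0:y1,x0:x1],cv2.COLOR_BGR2HSV)
    m=cv2.morphologyEx(f(h).astype(np.uint8),cv2.MORPH_OPEN,np.ones((3,3)))
    q=max(cv2.findContours(m,0,1)[0],key=cv2.contourArea)
    q=cv2.convexHull(q).reshape(-1,2)+[x0,y0]
    r=cv2.minAreaRect(ray(c,q,z)[:,:2].astype(np.float32)); b=cv2.boxPoints(r); e=max([b[1]-b[0],b[2]-b[1]],key=np.linalg.norm)
    print(name,np.round(r[0],1),np.round(r[1],1),round(np.degrees(np.arctan2(e[1],e[0]))%180,1))
T=cv2.imread("pics/top.png");W=cv2.imread("pics/w1.png");ct=cam("top");cw=cam("wrist",st)
for t in (90,100,110): rep(T,ct,(145,188,280,258),45,"T plate",lambda h:h[...,2]<t)
for t in (90,105): rep(W,cw,(165,110,445,285),45,"W plate",lambda h:(h[...,2]<t)&(h[...,1]<70))
rep(W,cw,(500,10,640,160),8,"W pad",lambda h:h[...,2]<90)
a=ray(cw,[(194,200),(419,127),(438,209),(222,275)],45)[:,:2]; print(a.round(1),a.mean(0))
a=ray(ct,[(163,213),(262,194),(269,228),(169.6,249)],45)[:,:2]; print(a.round(1),a.mean(0))
print(ray(cw,[(180,217),(203,267)],26)[:,:2].round(1))
# grip top corners
print(ray(cw,[(575,199),(617,204),(608,265)],60)[:,:2].round(1))
E
```

```text
T plate [508.8 196.7] [ 87.5 258.4] 101.8
T plate [509.1 196.9] [ 88.8 260.8] 101.8
T plate [509.4 196.7] [ 89.5 262.3] 101.8
W plate [513.8 177.7] [ 94.  209.8] 102.1
W plate [508.6 201.8] [ 94.  259.3] 102.1
W pad [598.4 -92.4] [121.8 118.8] 82.8
[[528.8 335.1]
 [576.6  84.3]
 [487.2  65.9]
 [437.6 321.6]] [507.54811555 201.71786292]
[[526.5 331.1]
 [577.   80. ]
 [491.2  61. ]
 [435.5 311.7]] [507.55558626 195.94626968]
[[508.9 362.9]
 [444.1 349.2]]
[[ 484.2  -73.6]
 [ 473.5 -118.2]
 [ 404.3 -117.2]]
```

Call:
drive_tool:
  targets:
    - [-1,-21,310,50,0]
    - [-1,-21,310,50,0]
    - [-1,-21,310,50,0]
    - [-1,-21,310,50,0]
    - [-1,-21,310,100,0]
    - [-1,-21,310,170,0]
    - [-1,-21,310,170,0]
    - [-1,-21,310,170,0]
    - [-1,-21,310,170,0]
    - [-1,-21,310,170,0]
    - [-1,-21,310,170,0]

```text
clock: 2.45
position: [445.8, -104.4, 121.9]
ee_rot: [0.998, -0.056, 0.002, -0.0]
contact_force: [-0.4, -0.3, 1.2]
gripper_width: 85.6
grasp_force: 0.0
```

```bash
python3 - <<'E'
from h import *
s=arm.read_state(); im=arm.get_image("wrist"); cv2.imwrite("pics/w2.png",im); c=cam("wrist",s)
h=cv2.cvtColor(im,cv2.COLOR_BGR2HSV)
m=((h[...,1]>130)&(h[...,2]>90)&(h[...,0]<22)).astype(np.uint8)
q=max(cv2.findContours(m,0,1)[0],key=cv2.contourArea); print(cv2.boundingRect(q),cv2.contourArea(q))
r=cv2.minAreaRect(ray(c,q.reshape(-1,2),60)[:,:2].astype(np.float32)); print(r)
go([442.8,-105.5,28],83.3,s)
E
```

```text
(302, 211, 39, 113) 3927.5
((443.51947021484375, -106.46261596679688), (23.322734832763672, 73.99860382080078), 83.30342102050781)
pos [ 445.8 -104.4  121.9] tooly -96.43 tilt 0.2 -> shift [-3.2  1.5 93.9] roll 0.2666783792511751 F [-0.43 -0.28  1.15] w 85.6 g 0.0 t 2.45 j [ 0.13  0.22 -0.54  0.   -0.8   1.33]
```

View pics/w2.png

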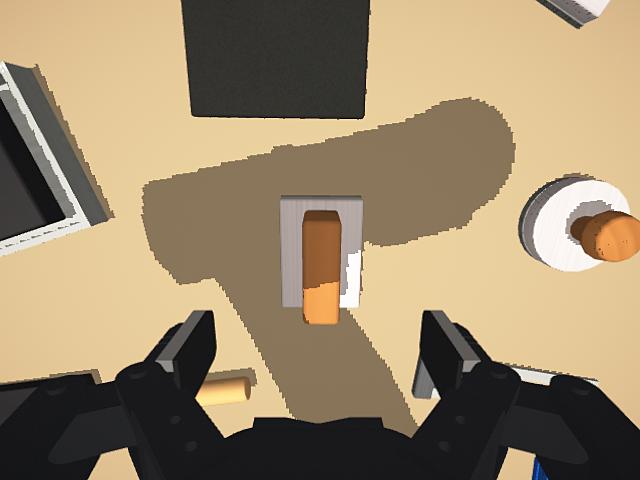

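The block sits centred between the open fingers and aligned with them: grip (302..341, 211..324), body (281..362, 197..307). I'll descend.

Call:
drive_tool:
  targets:
    - [-1,-2,1,40,0]
    - [-1,-2,1,70,0]
    - [-1,-2,1,85,0]
    - [-1,-2,1,92,0]
    - [-1,-2,1,92,0]
    - [-1,-2,1,92,0]

```text
clock: 3.1
position: [443.3, -105.9, 29.5]
ee_rot: [0.998, -0.057, 0.001, -0.0]
contact_force: [0.3, -0.3, 0.1]
gripper_width: 85.5
grasp_force: 0.0
```

```bash
python3 -c "
from h import *
go([443,-106,28],83.3)"
```

```text
pos [ 443.3 -105.9   29.5] tooly -96.51 tilt 0.16 -> shift [-0.3  0.1  1.5] roll 0.19098058453852218 F [ 0.28 -0.31  0.14] w 85.5 g 0.0 t 3.1 j [ 0.12  0.37 -0.65  0.   -0.55  1.33]
```

Call:
drive_tool:
  targets:
    - [1,0,0,0,0]
    - [1,0,0,0,0]
    - [1,0,0,0,0]
    - [1,0,0,0,0]
    - [1,0,0,0,0]
    - [1,0,0,0,0]
    - [1,0,0,0,0]
    - [1,0,0,0,0]
    - [1,0,0,0,0]
    - [1,0,0,0,0]

```text
clock: 4.1
position: [442.3, -106.2, 28.7]
ee_rot: [0.998, -0.057, 0.0, -0.0]
contact_force: [-1.1, 1.6, 6.5]
gripper_width: 23.2
grasp_force: 60.0
```

```bash
python3 -c "
from h import *
go([443,-106,180],83.3)"
```

```text
pos [ 442.3 -106.2   28.7] tooly -96.55 tilt 0.03 -> shift [   0.8   -0.3 -151.3] roll 0.14548175235614735 F [-1.11  1.6   6.52] w 23.2 g 60.0 t 4.1 j [ 0.12  0.37 -0.65  0.   -0.55  1.33]
```

Call:
drive_tool:
  targets:
    - [1,0,0,-20,0]
    - [1,0,0,-60,0]
    - [1,0,0,-100,0]
    - [1,0,0,-130,0]
    - [1,0,0,-150,0]
    - [1,0,0,-150,0]
    - [1,0,0,-150,0]
    - [1,0,0,-150,0]

```text
clock: 4.9
position: [440.5, -106.3, 176.2]
ee_rot: [0.998, -0.058, -0.002, 0.0]
contact_force: [0.1, -0.5, -2.9]
gripper_width: 23.3
grasp_force: 59.7
```

```bash
python3 - <<'E'
from h import *
s=arm.read_state(); im=arm.get_image("wrist"); cv2.imwrite("pics/w3.png",im); c=cam("wrist",s)
h=cv2.cvtColor(im,cv2.COLOR_BGR2HSV)
m=((h[...,1]>130)&(h[...,2]>60)&(h[...,0]<22)); m[:, :250]=0; m[:, 390:]=0; m=m.astype(np.uint8)
q=max(cv2.findContours(m,0,1)[0],key=cv2.contourArea); print(cv2.boundingRect(q),cv2.contourArea(q))
z=s["position"][2]-28.7
r=cv2.minAreaRect(ray(c,q.reshape(-1,2),z+60)[:,:2].astype(np.float32)); print(r, z)
go([491,283.7,z],101.8,s)
go([491,283.7,z],101.8+180,s)
E
```

```text
(284, 240, 68, 184) 11106.0
((445.5834655761719, -107.01531219482422), (23.328760147094727, 74.59777069091797), 83.07379150390625) 147.5025593374088
pos [ 440.5 -106.3  176.2] tooly -96.6 tilt 0.26 -> shift [   5.5 -393.2   28.5] roll -18.398365830396358 F [ 0.1  -0.45 -2.93] w 23.3 g 59.7 t 4.9 j [ 0.12  0.15 -0.47 -0.   -0.95  1.33]
pos [ 440.5 -106.3  176.2] tooly -96.6 tilt 0.26 -> shift [   5.5 -393.2   28.5] roll -18.398365830396358 F [ 0.1  -0.45 -2.93] w 23.3 g 59.7 t 4.9 j [ 0.12  0.15 -0.47 -0.   -0.95  1.33]
```

View pics/w3.png

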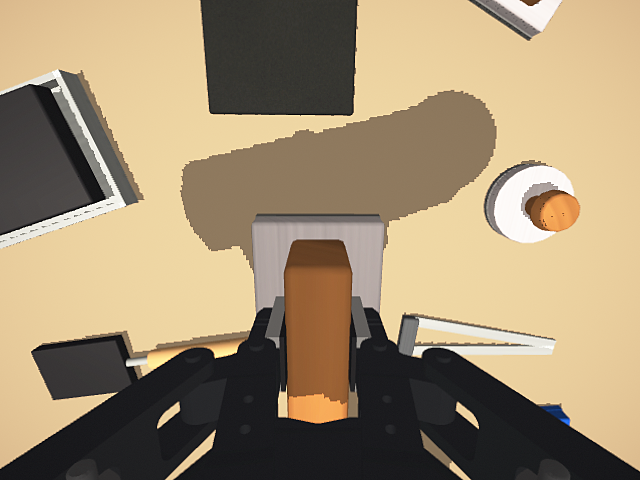

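The block is held square between the pads, with the grip at (284..352, 240..424) and the sole body at (253..383, 215..). I'll carry it high to above the screw end.

```bash
python3 -c "
from h import *
go([492.5,276.9,176],101.8)"
```

```text
pos [ 440.7 -106.3  176.3] tooly -96.59 tilt 0.25 -> shift [ 7.500e+00 -3.867e+02  1.000e-01] roll -18.390948167985755 F [ 0.17 -0.35 -3.17] w 23.2 g 59.7 t 4.95 j [ 0.12  0.15 -0.47 -0.   -0.95  1.33]
```

Call:
drive_tool:
  targets:
    - [1,1,-20,0,-2]
    - [1,2,-55,0,-5]
    - [1,3,-95,0,-8]
    - [1,4,-135,0,-11]
    - [1,4,-175,0,-14]
    - [1,5,-215,0,-16.5]
    - [1,5,-255,0,-18.4]
    - [1,6,-295,0,-18.4]
    - [1,6,-335,0,-18.4]
    - [1,7,-365,0,-18.4]
    - [1,7,-382,0,-18.4]
    - [1,7,-386,0,-18.4]

```text
clock: 6.15
position: [492.8, 277.6, 176.5]
ee_rot: [0.995, 0.104, -0.001, 0.001]
contact_force: [-0.4, -0.5, -3.4]
gripper_width: 23.3
grasp_force: 59.6
```

Call:
drive_tool:
  targets:
    - [1,0,0,0,0]
    - [1,0,0,0,0]
    - [1,0,0,0,0]

```text
clock: 6.45
position: [493.0, 275.1, 178.3]
ee_rot: [0.995, 0.102, -0.0, 0.0]
contact_force: [-0.5, 0.1, -2.6]
gripper_width: 23.1
grasp_force: 59.6
```

```bash
python3 - <<'E'
from h import *
s=arm.read_state(); im=arm.get_image("wrist"); cv2.imwrite("pics/w4.png",im); t=arm.get_image("top"); cv2.imwrite("pics/t4.png",t)
np.save("w4.npy",np.r_[s["position"],s["ee_rot"]])
go([492.5,276.9,110],101.8,s)
E
```

```text
pos [493.  275.1 178.3] tooly -78.24 tilt 0.04 -> shift [-0.1 -1.9 68.3] roll -0.043126729691209675 F [-0.54  0.1  -2.58] w 23.1 g 59.6 t 6.45 j [ 0.8   0.33 -0.22 -0.   -1.02  0.98]
```

View pics/w4.png

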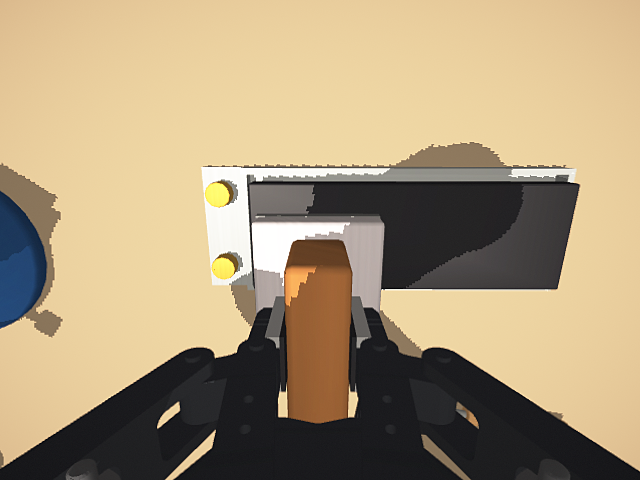

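The wrist view shows the block square to the plate. The plate's far edge is at row 183, its near edge at row 288, and its ends are near columns 250 and 578/557. The block's front top edge is at row 222, columns 252–384. I'll check the offset.

```bash
python3 - <<'E'
from h import *
v=np.load("w4.npy"); c=cam("wrist",dict(position=v[:3],ee_rot=v[3:]))
th=np.radians(101.8); u=np.array([np.cos(th),np.sin(th)]); n=np.array([-u[1],u[0]]); M=np.array([508.5,200.5])
f=lambda uv,z:[( (p[:2]-M)@np.c_[u,n]).round(1).tolist() for p in ray(c,uv,z)]
print("plate FL,FR,NR,N",f([(250,183),(578,183),(557,289),(400,288)],45))
print("block front",f([(252,222),(384,222)],v[2]-8.7))
print("tcp",(v[:2]-M)@np.c_[u,n])
T=cv2.imread("pics/t4.png")
E
```

```text
plate FL,FR,NR,N [[129.0, -43.8], [-126.3, -42.7], [-127.5, 46.5], [6.1, 45.2]]
block front [[105.4, -39.7], [46.8, -39.6]]
tcp [ 7.61743606e+01 -5.28856832e-02]
```

Call:
drive_tool:
  targets:
    - [1,0,-2,20,0]
    - [1,0,-2,50,0]
    - [1,0,-2,75,0]
    - [1,0,-2,88,0]
    - [1,0,-2,94,0]
    - [1,0,-2,96,0]
    - [1,0,-2,96,0]
    - [1,0,-2,96,0]
    - [1,0,-2,96,0]

```text
clock: 7.45
position: [493.2, 278.8, 83.3]
ee_rot: [0.995, 0.103, 0.001, -0.001]
contact_force: [0.3, 0.3, -2.8]
gripper_width: 23.2
grasp_force: 59.7
```

```bash
python3 -c "
from h import *
go([492.5,276.9,70],101.8)"
```

```text
pos [493.2 278.8  83.3] tooly -78.16 tilt 0.12 -> shift [-1.1  1.7 13.3] roll 0.04030333068254777 F [ 0.35  0.27 -2.84] w 23.2 g 59.7 t 7.45 j [ 0.8   0.44 -0.33  0.   -0.8   0.98]
```

Call:
drive_tool:
  targets:
    - [1,0,0,3,0]
    - [1,0,0,6,0]
    - [1,0,0,8,0]
    - [1,0,0,10,0]
    - [1,0,0,11,0]
    - [1,0,0,12,0]
    - [1,0,0,12,0]
    - [1,0,0,12,0]
    - [1,0,0,12,0]

```text
clock: 8.35
position: [492.6, 278.2, 70.5]
ee_rot: [0.995, 0.103, -0.0, 0.0]
contact_force: [-3.2, -0.9, 3.0]
gripper_width: 23.1
grasp_force: 60.5
```

```bash
python3 -c "
from h import *
go([492.5,276.9,66],101.8)"
```

```text
pos [492.6 278.2  70.5] tooly -78.17 tilt 0.01 -> shift [-0.3  1.3  4.5] roll 0.031852662826679534 F [-3.18 -0.94  2.95] w 23.1 g 60.5 t 8.35 j [ 0.8   0.45 -0.34 -0.   -0.78  0.98]
```

Call:
drive_tool:
  targets:
    - [1,0,0,1,0]
    - [1,0,0,2,0]
    - [1,0,0,3,0]
    - [1,0,0,4,0]
    - [1,0,0,4,0]
    - [1,0,0,4,0]
    - [1,0,0,4,0]
    - [1,0,0,4,0]

```text
clock: 9.15
position: [492.6, 278.3, 67.0]
ee_rot: [0.995, 0.103, -0.0, 0.0]
contact_force: [-5.7, -0.4, 7.8]
gripper_width: 23.3
grasp_force: 61.2
```

```bash
python3 -c "
from h import *
go([524.5,124.2,66],101.8)"
```

```text
pos [492.6 278.3  67. ] tooly -78.16 tilt 0.01 -> shift [ -0.4 157.3   1.1] roll 0.04343890632003422 F [-5.73 -0.4   7.8 ] w 23.3 g 61.2 t 9.15 j [ 0.8   0.46 -0.34  0.   -0.77  0.98]
```

Call:
drive_tool:
  targets:
    - [1,0,2,0.5,0]
    - [1,0,6,0.5,0]
    - [1,0,12,0.5,0]
    - [1,0,18,0.5,0]
    - [1,0,24,0.5,0]
    - [1,0,30,0.5,0]
    - [1,0,36,0.5,0]
    - [1,0,42,0.5,0]
    - [1,0,46,0.5,0]
    - [1,0,48,0.5,0]

```text
clock: 10.15
position: [506.5, 235.1, 68.2]
ee_rot: [0.995, 0.103, 0.005, -0.004]
contact_force: [0.2, 6.1, 6.4]
gripper_width: 23.0
grasp_force: 61.0
```

```bash
python3 -c "
from h import *
go([524.5,124.2,66],101.8)"
```

```text
pos [506.5 235.1  68.2] tooly -78.12 tilt 0.72 -> shift [ -5.3 112.3   1.5] roll 0.07647995289931941 F [0.17 6.08 6.37] w 23.0 g 61.0 t 10.15 j [ 0.73  0.44 -0.37  0.   -0.75  1.05]
```

Call:
drive_tool:
  targets:
    - [1,-0.5,3,0.8,0]
    - [1,-1,9,1,0]
    - [1,-1.5,16,1,0]
    - [1,-2,23,1,0]
    - [1,-2.5,30,1,0]
    - [1,-3,37,1,0]
    - [1,-3.5,43,1,0]
    - [1,-4,47,1,0]
    - [1,-4,50,1,0]

```text
clock: 11.05
position: [513.7, 185.6, 67.6]
ee_rot: [0.995, 0.104, 0.006, -0.003]
contact_force: [0.5, 7.3, 6.4]
gripper_width: 23.0
grasp_force: 61.2
```

```bash
python3 -c "
from h import *
go([524.5,124.2,66],101.8)"
```

```text
pos [513.7 185.6  67.6] tooly -78.1 tilt 0.82 -> shift [-2.1 62.3  1.2] roll 0.09826352445975317 F [0.45 7.32 6.45] w 23.0 g 61.2 t 11.05 j [ 0.64  0.42 -0.4   0.   -0.73  1.13]
```

Call:
drive_tool:
  targets:
    - [1,-0.5,3,0.8,0]
    - [1,-1,9,1.2,0]
    - [1,-1,16,1.2,0]
    - [1,-1,23,1.2,0]
    - [1,-1,30,1.2,0]
    - [1,-1.5,37,1.2,0]
    - [1,-1.5,44,1.2,0]
    - [1,-2,51,1.2,0]
    - [1,-2,57,1.2,0]
    - [1,-2,61,1.2,0]
    - [1,-2,62,1.2,0]
    - [1,-2,62,1.2,0]

```text
clock: 12.25
position: [524.9, 124.1, 66.6]
ee_rot: [0.995, 0.104, 0.007, -0.003]
contact_force: [0.1, 6.4, 9.3]
gripper_width: 22.9
grasp_force: 61.3
```

```bash
python3 -c "
from h import *
go([524.5,124.2,66],101.8)"
```

```text
pos [524.9 124.1  66.6] tooly -78.09 tilt 0.81 -> shift [-0.4 -0.2  0.5] roll 0.1068282482526115 F [0.09 6.43 9.31] w 22.9 g 61.3 t 12.25 j [ 0.53  0.42 -0.42  0.   -0.72  1.24]
```

The stroke is finished at x ≈ -78 mm with about 12 N. I'll lift and carry the block to the pad.

Call:
drive_tool:
  targets:
    - [1,0,0,-4,0]
    - [1,0,0,-12,0]
    - [1,0,0,-30,0]
    - [1,0,0,-60,0]
    - [1,0,0,-90,0]
    - [1,0,0,-110,0]
    - [1,0,0,-110,0]
    - [1,0,0,-110,0]
    - [1,0,0,-110,0]

```text
clock: 13.15
position: [518.4, 119.9, 171.4]
ee_rot: [0.995, 0.103, -0.002, 0.001]
contact_force: [0.5, 0.2, -2.7]
gripper_width: 23.3
grasp_force: 59.8
```

```bash
python3 -c "
from h import *
go([600,-94,100],82.8)"
```

```text
pos [518.4 119.9 171.4] tooly -78.21 tilt 0.24 -> shift [ 36.5 226.   71.4] roll 18.993771654775628 F [ 0.51  0.21 -2.75] w 23.3 g 59.8 t 13.15 j [ 0.53  0.28 -0.3  -0.   -0.99  1.25]
```

Call:
drive_tool:
  targets:
    - [1,4,20,0,3]
    - [1,10,55,0,7]
    - [1,16,95,0,11]
    - [1,22,135,0,15]
    - [1,28,170,0,18]
    - [1,33,200,10,19]
    - [1,36,218,30,19]
    - [1,36,226,55,19]
    - [1,36,226,70,19]
    - [1,36,226,70,19]
    - [1,36,226,70,19]
    - [1,36,226,70,19]

```text
clock: 14.35
position: [601.9, -93.1, 104.3]
ee_rot: [0.998, -0.062, 0.001, 0.0]
contact_force: [0.4, -0.4, -2.4]
gripper_width: 23.1
grasp_force: 59.8
```

```bash
python3 - <<'E'
from h import *
s=arm.read_state(); t=arm.get_image("top"); w=arm.get_image("wrist"); cv2.imwrite("pics/w5.png",np.vstack([cv2.resize(w,(400,300)),cv2.resize(t[100:300,240:480],(400,300))]))
go([600,-94,38],82.8,s)
E
```

```text
pos [601.9 -93.1 104.3] tooly -97.13 tilt 0.08 -> shift [-1.8  1.1 66.3] roll 0.074673707815748 F [ 0.36 -0.41 -2.42] w 23.1 g 59.8 t 14.35 j [ 0.11  0.47 -0.2   0.   -0.9   1.33]
```

View pics/w5.png

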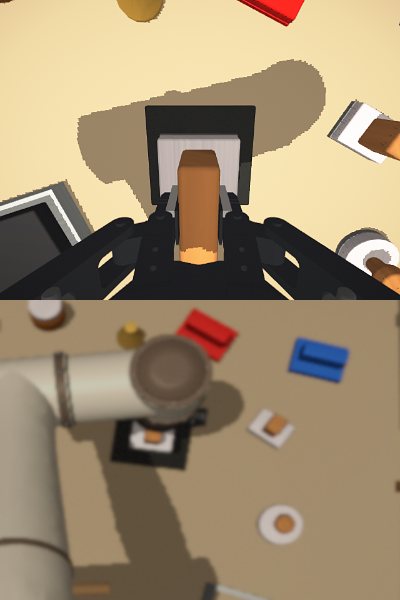

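The block hangs over the black pad: in the wrist picture the pad spans columns 147–255 and the block 157–240. I'll lower it slowly.

Call:
drive_tool:
  targets:
    - [1,-1,1,15,0]
    - [1,-1,1,35,0]
    - [1,-1,1,50,0]
    - [1,-1,1,58,0]
    - [1,-1,1,61,0]
    - [1,-1,1,63,0]
    - [1,-1,1,64,0]
    - [1,-1,1,65,0]
    - [1,-1,1,65,0]
    - [1,-1,1,65,0]

```text
clock: 15.45
position: [600.3, -94.2, 39.0]
ee_rot: [0.998, -0.063, 0.0, -0.0]
contact_force: [0.3, 0.2, -3.9]
gripper_width: 23.2
grasp_force: 59.8
```

```bash
python3 -c "
from h import *
go([600,-94,36.7],82.8)"
```

```text
pos [600.3 -94.2  39. ] tooly -97.17 tilt 0.04 -> shift [-0.3 -0.2  2.3] roll 0.031876167877101125 F [ 0.26  0.24 -3.86] w 23.2 g 59.8 t 15.45 j [ 0.11  0.55 -0.26  0.   -0.76  1.34]
```

Call:
drive_tool:
  targets:
    - [1,0,0,0.7,0]
    - [1,0,0,1.4,0]
    - [1,0,0,2,0]
    - [1,0,0,2.4,0]
    - [1,0,0,2.4,0]
    - [1,0,0,2.4,0]

```text
clock: 16.05
position: [600.1, -94.2, 36.8]
ee_rot: [0.998, -0.062, 0.0, 0.0]
contact_force: [-2.7, 1.3, 3.6]
gripper_width: 23.2
grasp_force: 60.7
```

Call:
drive_tool:
  targets:
    - [-1,0,0,0,0]
    - [-1,0,0,0,0]
    - [-1,0,0,0,0]
    - [-1,0,0,0,0]
    - [-1,0,0,0,0]
    - [-1,0,0,0,0]
    - [-1,0,0,0,0]
    - [-1,0,0,0,0]

```text
clock: 16.85
position: [600.1, -94.2, 36.2]
ee_rot: [0.998, -0.063, 0.0, -0.0]
contact_force: [0.6, -0.1, -0.4]
gripper_width: 85.4
grasp_force: 0.0
```

Call:
drive_tool:
  targets:
    - [-1,0,0,-10,0]
    - [-1,0,0,-40,0]
    - [-1,0,0,-80,0]
    - [-1,0,0,-120,0]
    - [-1,0,0,-150,0]
    - [-1,0,0,-150,0]
    - [-1,0,0,-150,0]
    - [-1,0,0,-150,0]

```text
clock: 17.65
position: [599.2, -94.2, 185.3]
ee_rot: [0.998, -0.063, -0.001, -0.0]
contact_force: [-0.8, 0.2, 0.3]
gripper_width: 85.3
grasp_force: 0.0
```

```bash
python3 - <<'E'
from h import *
s=arm.read_state(); w=arm.get_image("wrist"); cv2.imwrite("pics/w6.png",w)
go([600,-94,187],82.8,s)
E
```

```text
pos [599.2 -94.2 185.3] tooly -97.19 tilt 0.12 -> shift [ 0.7 -0.3 -1.7] roll 0.014736286664003728 F [-0.84  0.23  0.27] w 85.3 g 0.0 t 17.65 j [ 0.11  0.39 -0.1  -0.   -1.08  1.34]
```

View pics/w6.png

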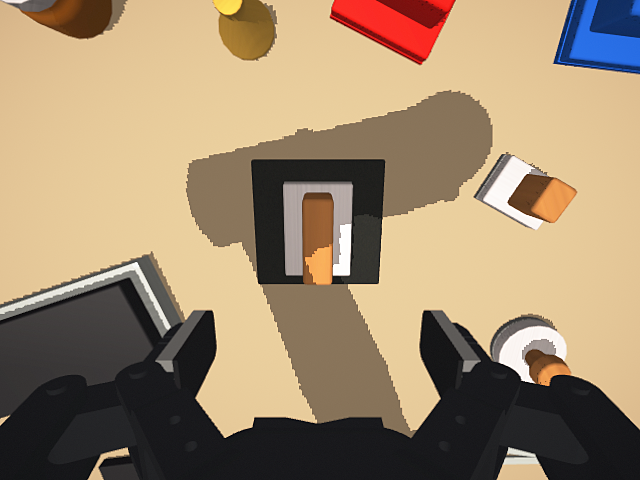

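The block stands flat and centred on the pad: block (283..352, 182..275), pad (252..384, 160..284). The gripper is clear of it.

```bash
python3 -c "
from bench import arm
print(arm.job_done())"
```

```text
the job is handed in; nothing more can be done
None
```

I swept the plate in one unlifted stroke from the screw end to the other end, at about 10–12.5 N by the wrist readings between moves; the block is released flat in the middle of the black pad, and the job was handed in at about 18 s with no verdict returned.

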